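Clear and raise a sprung chest lid, hold it just below balance

TASK

Gently take the thin glass jar off the wooden chest's lid and stand it upright on the cork mat without squeezing it hard. Then lift the chest's sprung lid by its brass bar handle past its balance point (60 degrees open; go to about 70), keeping hold of it so that it neither flies open nor slams, ease it back to just below the balance point, about 52 degrees open, and finish while still holding it still there so that I can set the spring. Do not disturb the other things on the bench.

Things in the scene. Friction and masses are not known exactly. Their poses are not given: they have to be found in the camera images.
- chest: fixed wooden chest, 220 (its x) x 300 (its y) x 110 mm high without the lid; origin at the centre of its underside on the bench; its x axis points away from the robot, square to the handle; it may be turned by up to about 13 degrees. Its lid is 16 mm thick (closed lid top 126 mm above the bench) and is hinged along the far (+x) top edge.
- lid_hinge (a point): middle of the lid's hinge line, on the chest: 110 mm along the chest's +x from its origin, 110 mm above the bench; axes like the chest's, the hinge turns about its y.
- lid (a joint): opening angle of the lid in rad, 0 shut, stop at 1.75. The lid weighs 0.9 kg and a constant-torque spring partly carries it: balance point 1.05 rad (60 degrees). Below that the lid falls shut when let go, above it the spring throws it open. Lifting it by the handle takes about 3 N when shut and nearly nothing near balance.
- lid_handle (a point): middle of the lid's round brass bar handle: 12 mm thick, 110 mm long along the chest's y, on two end posts. Shut: 195 mm in front of and 56 mm above the hinge line (203 mm from it in all), 40 mm above the lid's face, 166 mm above the bench. The bar turns easily between pads pinching it across, so a downward gripper can follow its arc. Axes turn with the lid.
- jar: closed thin-glass jar with a steel cap, round, 54 mm in diameter, 85 mm high, 0.14 to 0.28 kg; origin at the centre of its underside, z up its axis. Starts standing on the closed lid behind the handle. Fragile: a grip of about 20 to 30 N on each side is right; it breaks when squeezed with 50 N on each side (100 N in all) or pressed down with 50 N.
- mat: square cork mat 140 x 140 x 4 mm, fixed on the bench left or right of the chest; origin at the centre of its underside, so its top is 4 mm higher.
- bin: bystander: white open bin with wood scraps, 140 x 110 x 60 mm, fixed on the bench on the side of the chest where the mat is not; origin at the centre of its underside.
- screwdriver: bystander: screwdriver lying between robot and chest.
- brush: bystander: brush lying between robot and chest.
- polish: bystander: bottle of polish 60 mm in diameter, 170 mm high, beyond the chest.
- sanding_block: bystander: cork block 100 x 65 x 35 mm beyond the chest.
- tack_cup: bystander: steel cup 70 mm wide, 60 mm high, beyond the chest.
- mallet: bystander: hammer lying beyond the chest.
- tape: bystander: roll of paper tape 90 mm wide, 30 mm high, beyond the chest, to the left.
There are look-alikes about, which are no part of the job. Leave any pink or turquoise look-alike of the jar alone.

How it is judged:
By the outcome, as a careful person would: the job done as asked, in the order asked, and still so for the second after the job is handed in, while the arm keeps its last pose, push and grip.
It also fails if it takes over 61 s, if anything falls off the work surface, if the arm or the gripper's body presses on something with over 40 N, if the wrist force passes 120 N, or if a joint passes its speed limit or range.

ROBOT

A 6-joint arm with a two-finger parallel gripper is mounted at the origin on the work surface. World frame = base frame: x ahead of the robot, y to its left, z up, the work surface at z = 0. Lengths are in m, angles in rad, forces in N, time in s.
With the tool pointing down it reaches from about 0.325 to 0.9 m from the base axis. Payload 6.1 kg.
Tool frame: the origin (TCP) lies midway between the tips of the shut fingers; the grasp point (between the pads) lies bot.grasp_offset behind it (bot.grasp_offset is the distance from the TCP to the grasp point, in m); z points along the fingers, y is the line along which they close (so a half turn about z gives the same grasp; the last joint's range is limited). The gripper opens to 87 mm and grips with 3 to 60 N. Pads are 19 mm wide; open, the fingers measure 117 mm over their backs; the gripper's body (75 mm by 190 mm) begins 51 mm behind the grasp point.
Start: joints at [1.12, 0.22, 1.526, -0, 1.395, -0.126], TCP at [0.199, 0.592, 0.223] pointing down, gripper open.
Joint ranges: [-2.98, 2.98], [-0.91, 2.08], [0.09, 2.57], [-1.24, 4.39], [0.2, 2.65], [-2.68, 2.68]. Speed limits (rad/s): [2.57, 2.57, 3.01, 3.14, 3.14, 3.14].

INTERFACE

Orientations are given as a 3x3 rotation matrix whose columns are the frame's x, y, z axes.
In Python, from plant import bot gives the robot as it stands.
- The arm moves only by the shell command python3 -m crank 'ROWS' [OPENING] [FORCE]. ROWS is JSON, one flat list of numbers, 4 for each row, row after row: the shift along the tool's x, y, z in m, then the turn about the tool's z in rad. A call has 1 to 12 rows; each row is the pose to reach, as a shift and turn from the pose commanded when the call began, along the tool's axes at that moment; what a row does not reach only later rows make up. A row lasts 1/10 s, in which the tool goes at most 50 mm and 8.59 degrees, less where a joint would pass 70% of its speed; a pose out of reach is approached as far as the arm can. A call with a gripper value outside its range is refused whole. OPENING is the finger opening in m, from 0 to 0.087, set as the call begins (- or left out, the last holds). The fingers move at their own pace and stop on an object; FORCE is the grip in N (left out, the last holds). Time passes only in rows, so rows that repeat a pose let the fingers close. It gives the time, the measured TCP pose, the force, the opening and the grip force at its end, in the units of the state.
- bot.get_state(): the state, without advancing time (a new reading comes with each control period).
- bot.camera(name): name is "scene" or "top"; returns (picture, depth): 400x640x3 uint8, blue, green, red; 400x640 float32, m along the optical axis (not along the pixel's ray), 0 where there is no reading.
- bot.camera_params(name): a dict with "vertical_fov" (degrees; the focal length in pixels is half the picture's height over the tangent of half this angle, whatever the lens; pixels are square), "cx", "cy" (the principal point, pixels), "D" ([k1, k2, p1, p2, k3] as OpenCV has them; the pictures are not rectified), "cam_to_world" (4x4, takes a point from camera to world coordinates). Camera axes: x right, y up, looking along -z (the intrinsics and any distortion apply to the point x, -y, -z); pixel columns grow to the right and rows downward; lengths in m; the calibration is good to about 2 mm. A picture is of the moment at which its call begins. camera_params takes no time and is no camera call.
- bot.finish_job(): hands the job in; it is judged then, once.
The state is a dict: "t": time; "q": joint angles; "joint_velocities": joint speeds; "joint_torque": joint torques, N m; "eef_pos": TCP position; "eef_rot": TCP orientation; "contact_force": force on the tool from outside, world axes, zero at the start; "wrist_torque": the same for the moment, N m; "opening": opening from 0.0 (shut) to 1.0 (fully open); "finger_force": force on a finger pad.
Only numpy, scipy, OpenCV 4.12 (cv2) and the standard library are available. Lean on these libraries where they do the work, as an engineer would, in place of code of your own. Each camera call takes 0.05 s, during which the arm holds its last target. There are 200 camera calls.

## Working session

There is one attempt and no reset: what is moved stays moved. The work goes in short steps, Python scripts to look and compute and a shell command to move; the robot and the scene stay as the last step left them, time stands still between calls to the robot, and variables do not carry over. Pictures are saved under pics/ and viewed, at most 10 in all, crops included, and the job is handed in when it is done.

```bash
mkdir -p pics; ls
cat > h.py <<'E'
import numpy as np, cv2
from plant import bot
def shot(n):
    im,d=bot.camera(n); p=bot.camera_params(n); return im,d,p
def world(d,p):
    H,W=d.shape; f=H/2/np.tan(np.radians(p["vertical_fov"])/2)
    K=np.array([[f,0,p["cx"]],[0,f,p["cy"]],[0,0,1.]])
    u,v=np.meshgrid(np.arange(W,dtype=float),np.arange(H,dtype=float))
    n=cv2.undistortPoints(np.stack([u,v],-1).reshape(-1,1,2),K,np.array(p["D"],float)).reshape(H,W,2)
    c=np.stack([n[...,0]*d,-n[...,1]*d,-d,np.ones_like(d)],-1)
    return (c@np.array(p["cam_to_world"]).T)[...,:3]
E
python3 - <<'E'
from h import *
print(bot.get_state(), bot.grasp_offset)
for n in("top","scene"):
    im,d,p=shot(n); cv2.imwrite(f"pics/{n}0.png",im); np.savez(f"{n}0.npz",im=im,d=d,w=world(d,p)); print(p)
E
```

```text
pics
{'t': 0.0, 'q': array([ 1.11989431e+00,  2.21224271e-01,  1.52760664e+00, -2.40779780e-06,
        1.39469975e+00, -1.26099125e-01]), 'joint_velocities': array([ 1.53309307e-03,  1.50196047e-03, -7.06979961e-05, -6.46185763e-04,
        6.45758739e-04,  4.32998154e-04]), 'joint_torque': array([ 1.29629876e-03, -4.94588363e+01, -3.87393880e+01,  6.99578575e-02,
        5.63841581e-02, -1.49339307e-04]), 'eef_pos': array([0.19918318, 0.59175804, 0.22144077]), 'eef_rot': array([[-9.47713681e-01,  3.19120774e-01, -8.42408273e-04],
       [ 3.19121795e-01,  9.47712105e-01, -1.74534872e-03],
       [ 2.41383483e-04, -1.92292170e-03, -9.99998122e-01]]), 'contact_force': array([-0.27122433, -0.25652366, -0.7951411 ]), 'wrist_torque': array([-0.0112539 , -0.02491259, -0.02685552]), 'finger_force': 0.0, 'opening': 1.0037783009607395} 0.0187
{'vertical_fov': 54.723876256672426, 'cx': 314.2948188649154, 'cy': 202.5449579683587, 'D': array([-0.02128058,  0.        ,  0.        ,  0.        ,  0.        ]), 'cam_to_world': array([[-0.02747788,  0.99652647, -0.07861275,  0.48768273],
       [-0.99941272, -0.02577632,  0.02257857,  0.01623712],
       [ 0.0204738 ,  0.07918699,  0.99664951,  1.08596763],
       [ 0.        ,  0.        ,  0.        ,  1.        ]])}
{'vertical_fov': 53.89051988915216, 'cx': 319.6151548923611, 'cy': 194.27044296545907, 'D': array([0.01268649, 0.        , 0.        , 0.        , 0.        ]), 'cam_to_world': array([[-0.49122651, -0.63642217,  0.59469601,  1.12627894],
       [ 0.87099639, -0.35273889,  0.34196574,  0.32926002],
       [-0.00786217,  0.68596071,  0.7275961 ,  0.80304812],
       [ 0.        ,  0.        ,  0.        ,  1.        ]])}
```

View pics/top0.png

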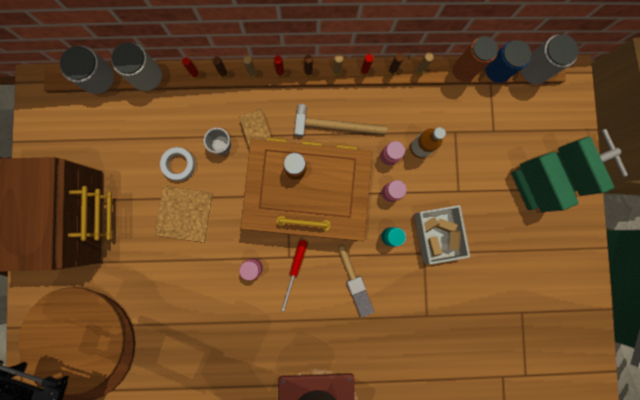

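View pics/scene0.png

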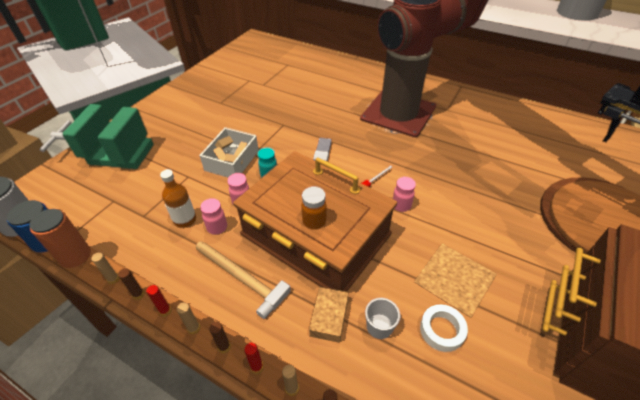

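The top view shows the chest at about (307,190), the brass handle at (303,224) and a steel-capped amber jar on the lid at (294,165). The cork mat is at (184,214) and the bin at (443,235). 

Jar candidates are pink (393,152), (395,190) and (250,270), turquoise (394,237), and amber with a steel cap (294,165). Only the amber one stands on the lid behind the handle with a steel cap. I'll confirm it in a crop and measure.

Run:
```python
from h import *
z=np.load("top0.npz"); w=z["w"]; im=z["im"]
c=im[130:250,150:380]; cv2.imwrite("pics/crop0.png",cv2.resize(c,None,fx=3.4,fy=3.4,interpolation=cv2.INTER_CUBIC))
H,W=w.shape[:2]; U,V=np.meshgrid(np.arange(W),np.arange(H))
def box(u0,u1,v0,v1): return (U>=u0)&(U<u1)&(V>=v0)&(V<v1)
def rect(m,n):
    P=w[m][:,:2]; r=cv2.minAreaRect((P*1000).astype(np.float32)); print(n,m.sum(),r,"z",np.median(w[m][:,2]))
Z=w[...,2]
for n in("top0","scene0"):
    ww=np.load(n+".npz")["w"]; z_=ww[...,2]
    near=(np.hypot(ww[...,0]-.55,ww[...,1]-.05)<.25)
    m=near&(z_>.118)&(z_<.134); P=ww[m][:,:2]
    print(n,"lid",cv2.minAreaRect((P*1000).astype(np.float32)),np.median(z_[m]))
    m=near&(z_>.19)&(z_<.23); P=ww[m]; print(" jar cap",m.sum(),P.mean(0),P.min(0),P.max(0))
    if len(P): print(cv2.minEnclosingCircle((P[:,:2]*1000).astype(np.float32)))
    m=near&(z_>.158)&(z_<.180)&(ww[...,0]<.53); P=ww[m]; print(" bar",m.sum(),cv2.minAreaRect((P[:,:2]*1000).astype(np.float32)),P.mean(0),P.max(0))
# mat by colour region in top
hsv=cv2.cvtColor(im,cv2.COLOR_BGR2HSV); print(hsv[214,184],hsv[214,140],w[214,184],w[214,140])
for uv in [(160,190),(187,188),(211,193),(208,241),(182,239),(157,234),(177,165),(217,141),(250,270),(255,125)]: print(uv,w[uv[1],uv[0]].round(4))
```

```text
top0 lid ((598.6151123046875, 12.125167846679688), (311.04888916015625, 230.61488342285156), 82.86003112792969) 0.1254972503389925
 jar cap 349 [0.64822847 0.03992507 0.2097429 ] [0.62554595 0.01731178 0.19613923] [0.67211826 0.06337393 0.21404884]
((649.233642578125, 40.0230827331543), 23.98615074157715)
 bar 252 ((514.1361083984375, 23.356826782226562), (119.49969482421875, 12.00102424621582), 82.76116943359375) [0.51386093 0.02291457 0.16954379] [0.52555813 0.08301803 0.17485624]
scene0 lid ((599.162353515625, 11.841644287109375), (311.43280029296875, 232.29371643066406), 82.92469024658203) 0.1263722785442235
 jar cap 423 [0.65483575 0.04265317 0.20817546] [0.62692201 0.01593192 0.19012366] [0.67393984 0.06378694 0.21410354]
((650.7579956054688, 39.72312545776367), 24.89353370666504)
 bar 250 ((516.0877685546875, 22.926097869873047), (120.30853271484375, 13.646651268005371), 81.53851318359375) [0.51763792 0.02540666 0.16869029] [0.52841471 0.08271551 0.17516958]
[ 17 158 152] [ 15 171 157] [0.55045276 0.35648384 0.00272384] [ 0.55394165  0.48130051 -0.00224295]
(160, 190) [ 0.6204  0.4259 -0.0033]
(187, 188) [0.6235 0.3484 0.0016]
(211, 193) [0.6077 0.2813 0.0007]
(208, 241) [0.4736 0.2904 0.0013]
(182, 239) [0.481  0.3625 0.0015]
(157, 234) [0.4967 0.4311 0.0038]
(177, 165) [6.898e-01 3.769e-01 5.000e-04]
(217, 141) [0.7541 0.2618 0.0081]
(250, 270) [0.3975 0.1633 0.0809]
(255, 125) [0.7905 0.1508 0.0333]
```

View pics/crop0.png

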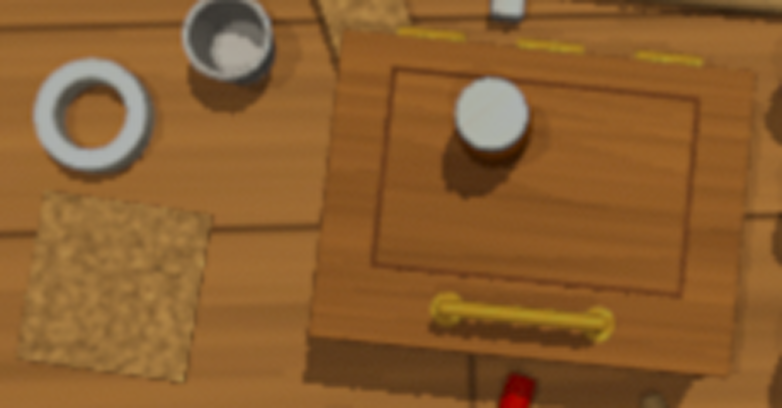

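The crop shows the amber jar with its steel cap on the lid, so that is the right one. The lid's pale yellow rear tabs are the hinges and the bar handle is in front. The jar is at about (0.649,0.040), top z 0.213 (0.211 expected). The bar centre is (0.514,0.0235), the chest yaw is −7.2° and the mat is at (0.550,0.358).

First I swing toward the jar, turning the tool to line up with the chest.

```bash
python3 -m crank '[-0.02,-0.012,-0.01,0.06, -0.055,-0.035,-0.02,0.17, -0.095,-0.06,-0.03,0.29, -0.135,-0.085,-0.04,0.41, -0.175,-0.11,-0.05,0.53, -0.215,-0.135,-0.06,0.65, -0.255,-0.16,-0.07,0.77, -0.295,-0.185,-0.08,0.89, -0.335,-0.21,-0.08,1.01, -0.375,-0.235,-0.08,1.13, -0.415,-0.26,-0.08,1.25, -0.452,-0.285,-0.08,1.372]' 0.087 25
cat >> h.py <<'E'
def go(x,y,z,s=None):
    s=s or bot.get_state(); R=s["eef_rot"]; p=s["eef_pos"]
    d=R.T@(np.array([x,y,z])-p); psi=np.degrees(np.arctan2(R[1,1],R[0,1]))
    print("t",round(s["t"],2),"pos",p.round(4),"psi_y",psi.round(2),"tool shift",d.round(4),"turn to -7.2:",np.radians(psi+7.2).round(3),"F",s["contact_force"].round(1),"q",s["q"].round(2))
E
python3 -c "from h import *;go(.649,.040,.303)"
```

```text
t: 1.3
eef_pos: [0.5377, 0.1761, 0.3021]
eef_rot: [[0.131, 0.991, -0.001], [0.991, -0.131, -0.0], [-0.0, -0.001, -1.0]]
contact_force: [0.5, 0.6, 1.0]
opening: 0.994
finger_force: 0.0
t 1.3 pos [0.5377 0.1761 0.3021] psi_y -7.53 tool shift [-0.1203  0.1281 -0.0009] turn to -7.2: -0.006 F [0.5 0.6 1. ] q [0.18 0.04 1.58 0.   1.53 0.31]
```

```bash
python3 -m crank '[-0.02,0.02,0,0, -0.05,0.053,0,0, -0.08,0.085,0,0, -0.105,0.112,0,0, -0.12,0.128,0,0, -0.12,0.128,0.02,0, -0.12,0.128,0.04,0, -0.12,0.128,0.05,0, -0.12,0.128,0.05,0, -0.12,0.128,0.05,0]'
python3 - <<'E'
from h import *
go(.649,.040,.152)
im,d,p=shot("scene"); cv2.imwrite("pics/s1.png",cv2.resize(im[100:300,180:460],None,fx=2.8,fy=2.8))
E
```

```text
t: 2.3
eef_pos: [0.6488, 0.0431, 0.253]
eef_rot: [[0.125, 0.992, 0.0], [0.992, -0.125, 0.0], [0.0, 0.0, -1.0]]
contact_force: [0.2, -0.6, 0.5]
opening: 1.002
finger_force: 0.0
t 2.3 pos [0.6488 0.0431 0.253 ] psi_y -7.2 tool shift [-0.003   0.0005  0.101 ] turn to -7.2: 0.0 F [ 0.2 -0.6  0.5] q [-0.05  0.26  1.42  0.    1.46  0.07]
```

View pics/s1.png

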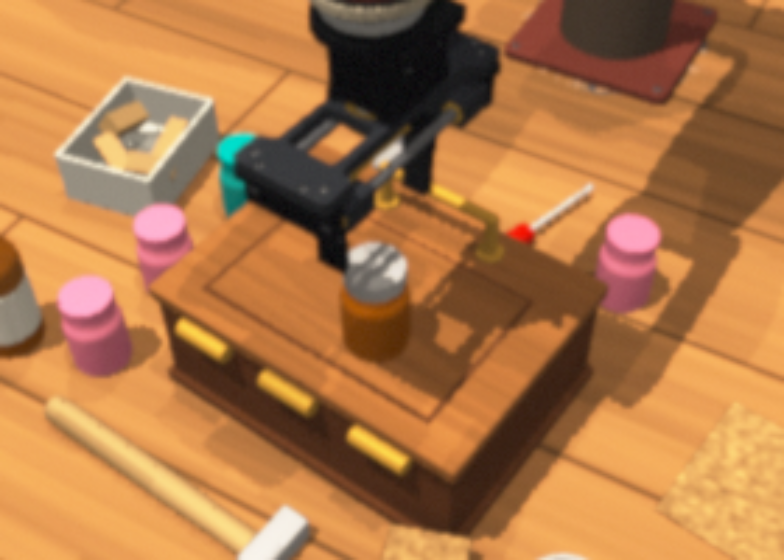

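The gripper is above and just behind the jar, with the fingers along the chest's x axis and clear of the handle. I'm descending with a 3 mm correction, then closing at 25 N.

```bash
python3 -m crank '[-0.003,0,0,0, -0.003,0,0.015,0, -0.003,0,0.035,0, -0.003,0,0.055,0, -0.003,0,0.075,0, -0.003,0,0.09,0, -0.003,0,0.1,0, -0.003,0,0.103,0, -0.003,0,0.103,0]'
python3 -m crank '[0,0,0,0,0,0,0,0,0,0,0,0,0,0,0,0,0,0,0,0,0,0,0,0,0,0,0,0,0,0,0,0]' 0.045 25
python3 -c "from h import *;go(.649,.040,.25)"
```

```text
t: 3.25
eef_pos: [0.6484, 0.0399, 0.1494]
eef_rot: [[0.126, 0.992, -0.0], [0.992, -0.126, -0.0], [-0.0, -0.0, -1.0]]
contact_force: [-0.1, 0.2, 0.5]
opening: 0.998
finger_force: 0.0
t: 4.05
eef_pos: [0.6486, 0.0398, 0.1498]
eef_rot: [[0.126, 0.992, 0.001], [0.992, -0.126, -0.0], [0.0, 0.001, -1.0]]
contact_force: [0.8, -1.2, 1.3]
opening: 0.614
finger_force: 25.0
t 4.05 pos [0.6486 0.0398 0.1498] psi_y -7.22 tool shift [ 0.0002  0.0004 -0.1002] turn to -7.2: -0.0 F [ 0.8 -1.2  1.3] q [-0.06  0.33  1.53  0.    1.28  0.07]
```

```bash
python3 -m crank '[0,0,-0.005,0, 0,0,-0.015,0, 0,0,-0.03,0, 0,0,-0.045,0, 0,0,-0.06,0, 0,0,-0.07,0, 0,0,-0.075,0, 0.01,-0.004,-0.075,0, 0.025,-0.011,-0.075,0, 0.045,-0.02,-0.075,0, 0.07,-0.032,-0.075,0, 0.1,-0.045,-0.075,0]'
python3 -m crank '[0.03,-0.014,0,0, 0.06,-0.027,0,0, 0.09,-0.041,0,0, 0.12,-0.055,0,0, 0.145,-0.066,0,0, 0.167,-0.076,0,0, 0.183,-0.083,0,0, 0.195,-0.089,0,0, 0.201,-0.092,0,0, 0.203,-0.093,0,0, 0.203,-0.093,0,0,0.203,-0.093,0,0]'
python3 - <<'E'
from h import *
go(.550,.358,.0265+.004)
im,d,p=shot("scene"); cv2.imwrite("pics/s2.png",cv2.resize(im[100:380,260:640],None,fx=2,fy=2))
E
```

```text
t: 5.25
eef_pos: [0.6148, 0.1463, 0.2232]
eef_rot: [[0.126, 0.992, -0.002], [0.992, -0.126, -0.0], [-0.0, -0.002, -1.0]]
contact_force: [-0.3, -0.1, -2.3]
opening: 0.613
finger_force: 25.0
t: 6.45
eef_pos: [0.55, 0.3569, 0.2245]
eef_rot: [[0.127, 0.992, 0.0], [0.992, -0.127, -0.0], [-0.0, 0.0, -1.0]]
contact_force: [0.8, 1.0, -1.2]
opening: 0.613
finger_force: 25.0
t 6.45 pos [0.55   0.3569 0.2245] psi_y -7.28 tool shift [ 1.10e-03 -1.00e-04  1.94e-01] turn to -7.2: -0.001 F [ 0.8  1.  -1.2] q [ 0.46  0.29  1.44 -0.    1.41  0.58]
```

View pics/s2.png

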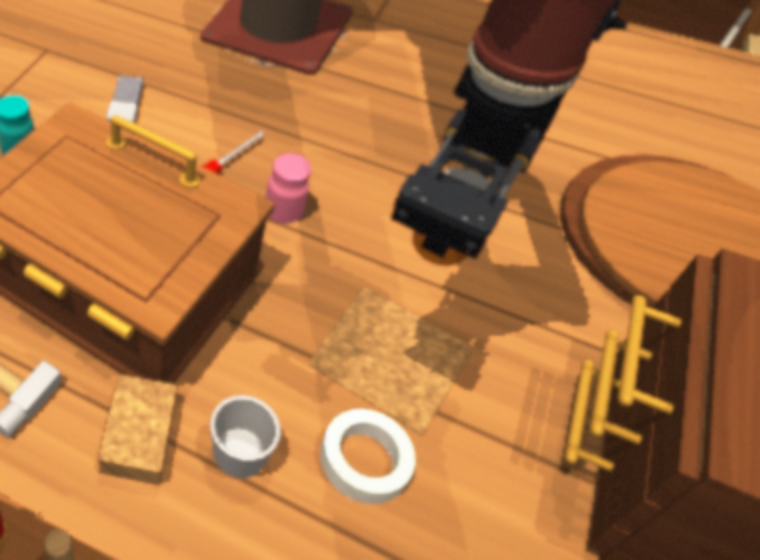

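The jar is held above the mat with the tape and cup well clear. I'm lowering it.

```bash
python3 -m crank '[0,0,0.01,0, 0,0,0.03,0, 0,0,0.055,0, 0,0,0.08,0, 0,0,0.105,0, 0,0,0.13,0, 0,0,0.15,0, 0,0,0.165,0, 0,0,0.177,0, 0,0,0.185,0, 0,0,0.189,0, 0,0,0.19,0]'
python3 -m crank '[0,0,0.001,0, 0,0,0.002,0, 0,0,0.003,0, 0,0,0.004,0, 0,0,0.004,0, 0,0,0.004,0]'
```

```text
t: 7.7
eef_pos: [0.5498, 0.3579, 0.0346]
eef_rot: [[0.126, 0.992, 0.0], [0.992, -0.126, 0.0], [0.0, 0.0, -1.0]]
contact_force: [-0.1, -0.5, -3.0]
opening: 0.613
finger_force: 25.0
t: 8.3
eef_pos: [0.5496, 0.3578, 0.0306]
eef_rot: [[0.126, 0.992, 0.0], [0.992, -0.126, -0.0], [-0.0, 0.0, -1.0]]
contact_force: [0.6, -0.4, -1.1]
opening: 0.612
finger_force: 25.0
```

```bash
python3 -m crank '[0,0,0.001,0, 0,0,0.002,0, 0,0,0.002,0, 0,0,0.002,0]'; python3 -m crank '[0,0,0.001,0, 0,0,0.001,0, 0,0,0.001,0]'
```

```text
t: 8.7
eef_pos: [0.5495, 0.3578, 0.0284]
eef_rot: [[0.126, 0.992, -0.0], [0.992, -0.126, -0.0], [-0.0, -0.0, -1.0]]
contact_force: [0.6, -0.4, -2.4]
opening: 0.614
finger_force: 25.0
t: 9.0
eef_pos: [0.5497, 0.3579, 0.0279]
eef_rot: [[0.126, 0.992, 0.0], [0.992, -0.126, 0.0], [0.0, 0.0, -1.0]]
contact_force: [-1.0, -0.2, 1.7]
opening: 0.615
finger_force: 25.0
```

Contact came at the predicted height, so I'm releasing and rising.

```bash
python3 -m crank '[0,0,0,0,0,0,0,0,0,0,0,0,0,0,0,0,0,0,0,0]' 0.087 25
python3 -m crank '[0,0,-0.005,0, 0,0,-0.02,0, 0,0,-0.045,0, 0,0,-0.08,0, 0,0,-0.12,0, 0,0,-0.16,0, 0,0,-0.2,0, 0,0,-0.215,0, 0,0,-0.22,0]'
python3 - <<'E'
from h import *
go(.514,.0235,.25)
im,d,p=shot("top"); w=world(d,p)
m=(np.hypot(w[...,0]-.55,w[...,1]-.358)<.05)&(w[...,2]>.07)&(w[...,2]<.11); print("jar top",m.sum(),w[m].mean(0),np.median(w[m][:,2]))
m=(np.hypot(w[...,0]-.514,w[...,1]-.023)<.07)&(w[...,2]>.158)&(w[...,2]<.18); print("bar",m.sum(),w[m].mean(0),cv2.minAreaRect((w[m][:,:2]*1000).astype(np.float32)))
E
```

```text
t: 9.5
eef_pos: [0.5496, 0.3578, 0.0275]
eef_rot: [[0.126, 0.992, 0.0], [0.992, -0.126, -0.0], [0.0, 0.0, -1.0]]
contact_force: [-0.0, 0.1, -0.2]
opening: 0.959
finger_force: 0.0
t: 10.4
eef_pos: [0.5508, 0.3584, 0.2517]
eef_rot: [[0.126, 0.992, 0.005], [0.992, -0.126, 0.003], [0.003, 0.005, -1.0]]
contact_force: [-0.8, 0.3, -0.2]
opening: 0.998
finger_force: 0.0
t 10.4 pos [0.5508 0.3584 0.2517] psi_y -7.22 tool shift [-0.3369  0.0056  0.0006] turn to -7.2: -0.0 F [-0.8  0.3 -0.2] q [0.46 0.28 1.41 0.   1.45 0.58]
jar top 300 [0.54961212 0.35690607 0.08732961] 0.08805052166827254
bar 253 [0.51387972 0.02288693 0.16958743] ((514.0857543945312, 23.310070037841797), (119.57952880859375, 11.952796936035156), 82.7441635131836)
```

The jar stands on the mat at (0.5496,0.357), top z 0.088 (0.089 expected). The bar hasn't moved, so I'm going to the handle.

```bash
python3 -m crank '[-0.015,0,0,0, -0.045,0.001,0,0, -0.08,0.002,0,0, -0.12,0.003,0,0, -0.16,0.004,0,0, -0.2,0.005,0,0, -0.24,0.0055,0,0, -0.28,0.006,0,0, -0.31,0.0065,0,0, -0.33,0.0065,0,0, -0.337,0.0065,0,0, -0.337,0.0065,0,0]' 0.05 30
python3 -m crank '[0,0,0,0, 0,0,0.01,0, 0,0,0.02,0, 0,0,0.03,0,0,0,0.04,0,0,0,0.04,0,0,0,0.04,0,0,0,0.04,0]'
python3 -c "from h import *;go(.515,.0233,.147)"
```

```text
t: 11.65
eef_pos: [0.5125, 0.0218, 0.2457]
eef_rot: [[0.128, 0.992, -0.003], [0.992, -0.128, 0.0], [-0.0, -0.003, -1.0]]
contact_force: [0.3, 0.2, 0.5]
opening: 0.574
finger_force: 0.0
t: 12.45
eef_pos: [0.514, 0.0226, 0.208]
eef_rot: [[0.126, 0.992, 0.001], [0.992, -0.126, -0.0], [0.0, 0.001, -1.0]]
contact_force: [1.4, -0.3, 0.6]
opening: 0.571
finger_force: 0.0
t 12.45 pos [0.514  0.0226 0.208 ] psi_y -7.22 tool shift [0.0008 0.0009 0.061 ] turn to -7.2: -0.0 F [ 1.4 -0.3  0.6] q [-0.11 -0.04  1.83 -0.    1.35  0.02]
```

```bash
python3 -m crank '[0.001,0.001,0.01,0, 0.001,0.001,0.025,0, 0.001,0.001,0.04,0,0.001,0.001,0.052,0, 0.001,0.001,0.06,0,0.001,0.001,0.061,0,0.001,0.001,0.061,0,0.001,0.001,0.061,0]'
python3 -m crank '[0,0,0,0,0,0,0,0,0,0,0,0,0,0,0,0,0,0,0,0,0,0,0,0,0,0,0,0]' 0.004 15
python3 -c "from h import *;go(.515,.0233,.147)"
```

```text
t: 13.25
eef_pos: [0.5153, 0.0234, 0.1472]
eef_rot: [[0.126, 0.992, 0.001], [0.992, -0.126, -0.0], [-0.0, 0.001, -1.0]]
contact_force: [0.1, -0.9, 0.1]
opening: 0.575
finger_force: 0.0
t: 13.95
eef_pos: [0.514, 0.0236, 0.1464]
eef_rot: [[0.126, 0.992, -0.002], [0.992, -0.126, 0.0], [-0.0, -0.002, -1.0]]
contact_force: [-4.4, 0.9, 2.7]
opening: 0.133
finger_force: 15.0
t 13.95 pos [0.514  0.0236 0.1464] psi_y -7.21 tool shift [-0.0002  0.0011 -0.0007] turn to -7.2: -0.0 F [-4.4  0.9  2.7] q [-0.11  0.03  1.89 -0.    1.23  0.02]
```

The bar is gripped, with the opening at 11.6 mm. Next I compute the arc.

```bash
python3 - <<'E'
import numpy as np
r=.203;a=np.arctan2(.056,.195)
for t in list(range(0,72,2))+[5,15,25,35,45,55,65,75]:
    b=a+np.radians(t); print(t,round(r*(np.cos(a)-np.cos(b)),4),round(-r*(np.sin(b)-np.sin(a)),4),end=' | ')
E
python3 -m crank '[0,-0.001,0,0,0,-0.001,0,0]' - 35
```

```text
0 0.0 -0.0 | 2 0.0021 -0.0068 | 4 0.0044 -0.0135 | 6 0.0069 -0.0201 | 8 0.0097 -0.0266 | 10 0.0127 -0.033 | 12 0.0159 -0.0393 | 14 0.0194 -0.0455 | 16 0.023 -0.0516 | 18 0.0269 -0.0576 | 20 0.0309 -0.0634 | 22 0.0352 -0.069 | 24 0.0397 -0.0745 | 26 0.0443 -0.0799 | 28 0.0491 -0.085 | 30 0.0542 -0.09 | 32 0.0593 -0.0949 | 34 0.0647 -0.0995 | 36 0.0702 -0.104 | 38 0.0759 -0.1082 | 40 0.0817 -0.1123 | 42 0.0876 -0.1162 | 44 0.0937 -0.1198 | 46 0.0999 -0.1232 | 48 0.1062 -0.1265 | 50 0.1126 -0.1295 | 52 0.1191 -0.1322 | 54 0.1258 -0.1348 | 56 0.1325 -0.1371 | 58 0.1392 -0.1391 | 60 0.1461 -0.141 | 62 0.153 -0.1425 | 64 0.1599 -0.1439 | 66 0.1669 -0.145 | 68 0.174 -0.1459 | 70 0.181 -0.1465 | 5 0.0056 -0.0168 | 15 0.0212 -0.0486 | 25 0.042 -0.0772 | 35 0.0674 -0.1018 | 45 0.0968 -0.1216 | 55 0.1291 -0.1359 | 65 0.1634 -0.1445 | 75 0.1987 -0.1469 | t: 14.15
eef_pos: [0.5141, 0.0236, 0.1466]
eef_rot: [[0.126, 0.992, 0.001], [0.992, -0.126, -0.0], [0.0, 0.001, -1.0]]
contact_force: [0.6, -0.3, -0.5]
opening: 0.126
finger_force: 34.9
```

```bash
python3 -m crank '[0,0.0005,-0.0015,0, 0,0.001,-0.0034,0, 0,0.0021,-0.0068,0, 0,0.0032,-0.0102,0, 0,0.0044,-0.0135,0, 0,0.0056,-0.0168,0, 0,0.0069,-0.0201,0, 0,0.0083,-0.0234,0, 0,0.0097,-0.0266,0, 0,0.0112,-0.0298,0, 0,0.0127,-0.033,0, 0,0.0127,-0.033,0]'
python3 - <<'E'
from h import *
im,d,p=shot("top"); w=world(d,p); go(.514,.0236,.1466)
m=(abs(w[...,0]-.52)<.04)&(abs(w[...,1]-.023)<.075)&(w[...,2]>.188)&(w[...,2]<.215); print(m.sum(),w[m].mean(0))
E
```

```text
t: 15.35
eef_pos: [0.5264, 0.022, 0.18]
eef_rot: [[0.126, 0.992, -0.0], [0.992, -0.126, -0.0], [-0.0, -0.0, -1.0]]
contact_force: [0.6, 0.2, -4.2]
opening: 0.124
finger_force: 35.0
t 15.4 pos [0.5263 0.022  0.1797] psi_y -7.22 tool shift [ 0.     -0.0124  0.0331] turn to -7.2: -0.0 F [ 0.3 -0.6 -4.4] q [-0.11  0.02  1.83 -0.    1.29  0.02]
0 [nan nan nan]<stdin>:3: RuntimeWarning: Mean of empty slice.
  ret = um.true_divide(
```

```bash
python3 -m crank '[0,0.0015,-0.0032,0, 0,0.0032,-0.0063,0, 0,0.0067,-0.0125,0, 0,0.0103,-0.0186,0, 0,0.0142,-0.0246,0, 0,0.0182,-0.0304,0, 0,0.0225,-0.036,0, 0,0.027,-0.0415,0, 0,0.0316,-0.0469,0, 0,0.0364,-0.052,0, 0,0.0415,-0.057,0, 0,0.0415,-0.057,0]'
python3 - <<'E'
from h import *
go(.514,.0236,.1466)
im,d,p=shot("scene"); w=world(d,p); np.savez("s3.npz",im=im,w=w); cv2.imwrite("pics/s3.png",cv2.resize(im[80:330,180:500],None,fx=2.4,fy=2.4))
E
```

```text
t: 16.6
eef_pos: [0.5676, 0.0169, 0.2393]
eef_rot: [[0.126, 0.992, -0.0], [0.992, -0.126, -0.0], [-0.0, -0.0, -1.0]]
contact_force: [-10.0, 0.0, 6.8]
opening: 0.128
finger_force: 35.0
t 16.6 pos [0.5676 0.0169 0.2393] psi_y -7.21 tool shift [-0.     -0.054   0.0927] turn to -7.2: -0.0 F [-10.    0.    6.8] q [-0.11  0.07  1.66 -0.    1.41  0.02]
```

View pics/s3.png

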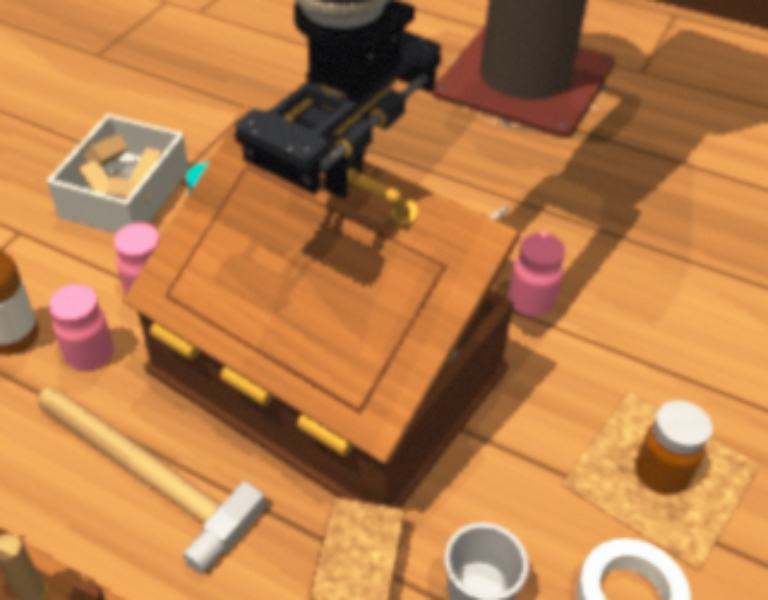

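The lid is opening with the bar in the pads, and the jar stands on the mat. There is about 12 N of radial load, so I'm fitting the lid angle and hinge from depth.

```bash
cat >> h.py <<'E'
def lid(w,lo=.16,hi=.3):
    ex=np.array([.992,-.1255]); ey=np.array([.1255,.992]); q=w[...,:2]-np.array([.514,.0236])
    X=q@ex-.195; Y=q@ey; Z=w[...,2]-.11   # chest frame at the nominal hinge
    best=None; S=None
    m=(abs(Y)<.14)&(X>-.22)&(X<.03)&(Z>.005)&(Z<.26)
    P=np.stack([X[m],Z[m]],1); rng=np.random.default_rng(0)
    for _ in range(400):
        a,b=P[rng.integers(len(P),size=2)]; v=b-a; L=np.hypot(*v)
        if L<.05: continue
        n=np.array([-v[1],v[0]])/L; k=abs((P-a)@n)<.003
        if best is None or k.sum()>best: best=k.sum();S=k
    c=P[S].mean(0); u=np.linalg.svd(P[S]-c,full_matrices=False)[2][0]
    if u[0]>0: u=-u
    n=np.array([u[1],-u[0]]); n=n if n[1]>0 or n[0]>0 else -n
    print("lid deg",np.degrees(np.arctan2(u[1],-u[0])).round(2),"inl",best,len(P),"plane height over hinge",(c@n).round(4),"(0.016 expected)")
E
python3 - <<'E'
from h import *
w=np.load("s3.npz")["w"]; lid(w); lid(np.load("scene0.npz")["w"])
E
```

```text
lid deg 29.88 inl 10320 13609 plane height over hinge 0.0168 (0.016 expected)
lid deg -0.09 inl 7643 9306 plane height over hinge 0.0167 (0.016 expected)
```

```bash
python3 -m crank '[0,-0.0005,-0.001,0, 0,-0.001,-0.0015,0]'
python3 -m crank '[0,0.0025,-0.0025,0, 0,0.0051,-0.0049,0, 0,0.0105,-0.0097,0, 0,0.016,-0.0142,0, 0,0.0217,-0.0185,0, 0,0.0275,-0.0227,0, 0,0.0334,-0.0267,0, 0,0.0395,-0.0303,0, 0,0.0457,-0.0338,0, 0,0.052,-0.0371,0, 0,0.052,-0.0371,0]'
python3 - <<'E'
from h import *
go(.514,.0236,.1466)
im,d,p=shot("scene"); lid(world(d,p))
E
```

```text
t: 16.85
eef_pos: [0.5671, 0.0169, 0.2388]
eef_rot: [[0.126, 0.992, 0.001], [0.992, -0.126, -0.0], [0.0, 0.001, -1.0]]
contact_force: [0.1, 0.1, -4.1]
opening: 0.126
finger_force: 35.0
t: 17.95
eef_pos: [0.6198, 0.0102, 0.2777]
eef_rot: [[0.126, 0.992, 0.004], [0.992, -0.126, -0.0], [0.0, 0.004, -1.0]]
contact_force: [-4.5, 0.2, 6.3]
opening: 0.124
finger_force: 35.0
t 17.95 pos [0.6198 0.0102 0.2777] psi_y -7.22 tool shift [-1.000e-04 -1.072e-01  1.307e-01] turn to -7.2: -0.0 F [-4.5  0.2  6.3] q [-0.11  0.18  1.48  0.    1.49  0.02]
lid deg 48.1 inl 10579 12182 plane height over hinge 0.0168 (0.016 expected)
```

```bash
python3 -m crank '[0,0,-0.001,0, 0,0.003,-0.0025,0, 0,0.0064,-0.0042,0, 0,0.0095,-0.0057,0, 0,0.0129,-0.007,0, 0,0.0163,-0.0085,0, 0,0.0196,-0.0098,0, 0,0.023,-0.0111,0, 0,0.0263,-0.0122,0, 0,0.0297,-0.0134,0, 0,0.033,-0.0145,0, 0,0.033,-0.0145,0]'
python3 - <<'E'
from h import *
go(.514,.0236,.1466)
im,d,p=shot("scene"); lid(world(d,p))
E
```

```text
t: 19.2
eef_pos: [0.6515, 0.0062, 0.2896]
eef_rot: [[0.126, 0.992, 0.001], [0.992, -0.126, 0.0], [0.0, 0.001, -1.0]]
contact_force: [-2.0, 1.1, 3.0]
opening: 0.122
finger_force: 35.0
t 19.2 pos [0.6515 0.0062 0.2896] psi_y -7.23 tool shift [-1.000e-04 -1.386e-01  1.429e-01] turn to -7.2: -0.0 F [-2.   1.1  3. ] q [-0.11  0.25  1.37  0.    1.52  0.01]
lid deg 57.74 inl 10174 11151 plane height over hinge 0.0169 (0.016 expected)
```

```bash
python3 -m crank '[0,0.002,-0.001,0, 0,0.0055,-0.002,0, 0,0.009,-0.0028,0, 0,0.0125,-0.0037,0, 0,0.016,-0.0045,0, 0,0.0195,-0.0053,0, 0,0.023,-0.006,0, 0,0.0268,-0.0066,0, 0,0.0305,-0.0072,0, 0,0.0345,-0.0077,0, 0,0.039,-0.008,0, 0,0.0425,-0.0083,0]'
python3 -m crank '[0,0,0,0,0,0,0,0,0,0,0,0]'
python3 - <<'E'
from h import *
go(.514,.0236,.1466)
im,d,p=shot("scene"); lid(world(d,p)); cv2.imwrite("pics/s4.png",cv2.resize(im[80:330,180:500],None,fx=2.4,fy=2.4))
E
```

```text
t: 20.45
eef_pos: [0.6936, 0.0009, 0.2984]
eef_rot: [[0.126, 0.992, 0.001], [0.992, -0.126, -0.0], [0.0, 0.001, -1.0]]
contact_force: [0.0, 1.2, 0.0]
opening: 0.122
finger_force: 35.0
t: 20.75
eef_pos: [0.6932, 0.0009, 0.2984]
eef_rot: [[0.126, 0.992, 0.001], [0.992, -0.126, -0.0], [0.0, 0.001, -1.0]]
contact_force: [-0.0, 1.0, 2.0]
opening: 0.123
finger_force: 35.0
t 20.75 pos [0.6932 0.0009 0.2984] psi_y -7.22 tool shift [-0.     -0.1808  0.1516] turn to -7.2: -0.0 F [-0.  1.  2.] q [-0.11  0.35  1.23 -0.    1.56  0.01]
lid deg 69.74 inl 9035 9887 plane height over hinge 0.017 (0.016 expected)
```

View pics/s4.png

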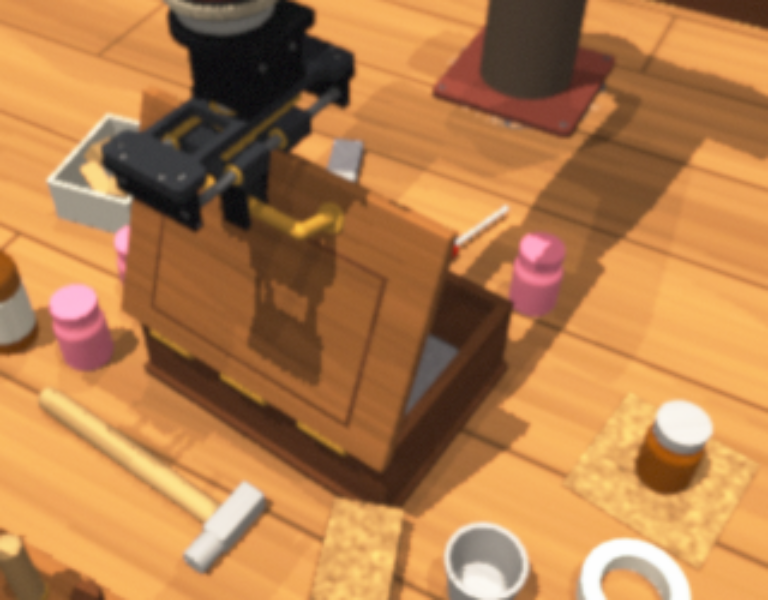

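The lid is held at 69.7° with the bar still between the pads. I'm easing it back to 52°.

```bash
python3 -m crank '[0,-0.004,0.0004,0, 0,-0.009,0.001,0, 0,-0.015,0.0019,0, 0,-0.0205,0.0029,0, 0,-0.0263,0.0041,0, 0,-0.0315,0.0053,0, 0,-0.0367,0.0067,0, 0,-0.0418,0.0082,0, 0,-0.0468,0.0099,0, 0,-0.0519,0.0117,0, 0,-0.0567,0.0137,0, 0,-0.060,0.0152,0]'
python3 -m crank '[0,0,0,0,0,0,0,0,0,0,0,0,0,0,0,0]'
python3 - <<'E'
from h import *
go(.514,.0236,.1466)
im,d,p=shot("scene"); lid(world(d,p))
E
```

```text
t: 22.0
eef_pos: [0.6327, 0.0086, 0.2831]
eef_rot: [[0.126, 0.992, -0.001], [0.992, -0.126, 0.0], [-0.0, -0.001, -1.0]]
contact_force: [-1.8, 1.8, 7.3]
opening: 0.121
finger_force: 35.0
t: 22.4
eef_pos: [0.6327, 0.0086, 0.283]
eef_rot: [[0.126, 0.992, -0.001], [0.992, -0.126, 0.0], [-0.0, -0.001, -1.0]]
contact_force: [-2.0, 1.6, 6.9]
opening: 0.125
finger_force: 35.0
t 22.4 pos [0.6327 0.0086 0.283 ] psi_y -7.21 tool shift [-0.     -0.1195  0.1365] turn to -7.2: -0.0 F [-2.   1.6  6.9] q [-0.11  0.21  1.43 -0.    1.51  0.01]
lid deg 52.11 inl 10464 11851 plane height over hinge 0.0169 (0.016 expected)
```

The lid is steady at 52.1°, still gripped, and the jar is standing on the mat. I'm handing in.

```bash
python3 -c "
from h import *
s=bot.get_state(); print(abs(s['joint_velocities']).max(), s['finger_force']); print(bot.finish_job())"
```

```text
0.0011283911533283082 35.00353217124939
the job is handed in; nothing more can be done
None
```

The jar is standing upright on the cork mat (gripped at 25 N), and the lid went up to about 70° and is now held still by its handle at about 52°; the job is handed in at about 22.5 s.

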